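# Ready the electric screwdriver over the board screw

## Task

Set the controller's red speed lever to half speed, standing straight up, and then draw the blue electric screwdriver out of its slanted holster, turn it upright with the bit pointing straight down, and hold it with the bit tip straight over the brass screw in the black case, about 3 cm above the screw head and without touching the case. Finish while still holding the screwdriver there, with the lever still straight up and the other things on the bench left where they are.

Things in the scene. Friction and masses are not known exactly. Their poses are not given: they have to be found in the camera images.
- speed_lever (a joint): Angle of the red-knobbed speed lever on the controller box: 0 leans 0.7 rad from vertical to the box's front (-x of the box), 0.7 stands straight up (half speed, beside the green mark), 1.4 leans 0.7 rad to the back (+x of the box). It starts leaning to the front. Light friction, about 2 N at the knob; it stays where it is left.
- lever_knob (a point): Centre of the lever's red ball knob, 24 mm in diameter, 75 mm from the hinge, on a steel rod 10 mm thick.
- lever_hinge (a point): Fixed point on the lever's hinge axis, in the middle of the controller's top, 55 mm above the bench; the axis is its y axis (level), and its x axis points to the controller's back. Upright, the knob's centre is 75 mm above this point.
- controller: Fixed grey controller box, 140 (x) x 110 (y) x 55 mm (z), black front panel at its -x side; origin at the centre of its underside, z up.
- stand: Fixed holder: dark base plate 140 x 90 x 12 mm, a short post, and an aluminium tube slanted 40 degrees from vertical (42 mm outside, 27 mm bore, 44 mm long) whose mouth looks up and to the stand's -x side, roughly towards the robot (its yaw varies by 0.4 rad either way). Origin on the bench under the centre of the tube's mouth, z up.
- stand_mouth (a point): Centre of the holster tube's mouth, 105 mm above the bench.
- driver: Blue electric screwdriver, round, about 0.32 kg, loose in the holster tube, handle up, leaning 40 to 46 degrees from vertical. z runs along it from bit to handle; origin: centre of the shoulder resting on the tube's mouth. The handle, 32 mm thick (rubber middle, yellow end ring), reaches 90 mm along +z. Centre of mass about 27 mm up the handle. Its turn about its own z means nothing.
- driver_tip (a point): Tip of the screwdriver's bit, 80 mm from the shoulder along the driver's -z. Below the shoulder come a black nose 24 mm thick and 50 mm long, then a steel bit 7 mm thick and 30 mm long, in the tube or sticking out below it; the screwdriver must be drawn about 85 mm along its axis to clear the tube.
- case: Fixed black open case with a green circuit board, 130 (x) x 100 (y) x 35 mm (z); origin at the centre of its underside, z up, yaw varies.
- screw_top (a point): Top centre of the brass screw standing in the case, head 14 mm in diameter, 50 mm above the bench, at x +25, y +15 mm in the case's frame. The only brass screw.
- spool: Bystander: copper wire spool standing on end, 56 mm in diameter, 36 mm high; origin at the centre of its underside.
- flux_bottle: Bystander: white bottle with a blue cap, 40 mm in diameter, 85 mm high; origin at the centre of its underside.
- red_bin: Bystander: small red open bin, 75 x 55 x 35 mm; origin at the centre of its underside.
- connector: Bystander: yellow connector block, 45 x 28 x 16 mm; origin at the centre of its underside.
- mouse: Bystander: black computer mouse, 110 x 65 x 24 mm; origin at the centre of its underside.
- screwdriver: Bystander: orange hand screwdriver lying on the bench, 170 mm long; not the tool for this job.
- pen_cup: Bystander: blue ceramic cup, 72 mm in diameter, 85 mm high; origin at the centre of its underside.

How it is judged:
By the outcome, as a careful person would: the job done as asked, in the order asked, and still so for the second after the job is handed in, while the arm keeps its last pose, push and grip.
It also fails if it takes over 56 s, if anything falls off the work surface, if the arm or the gripper's body presses on something with over 40 N, if the wrist force passes 120 N, or if a joint passes its speed limit or range.

## Robot

A 6-joint arm with a two-finger parallel gripper is mounted at the origin on the work surface. World frame = base frame: x ahead of the robot, y to its left, z up, the work surface at z = 0. Lengths are in m, angles in rad, forces in N, time in s.
With the tool pointing down it reaches from about 0.3 to 0.825 m from the base axis. Payload 5.4 kg.
Tool frame: the origin (TCP) lies at the very end of the fingers, on their centre line; the grasp point (between the pads) lies 19 mm behind it; z points along the fingers, y is the line along which they close (so a half turn about z gives the same grasp; the last joint's range is limited). The gripper opens to 92 mm and grips with 3 to 60 N. Pads are 20 mm wide; open, the fingers measure 128 mm over their backs; the gripper's body (75 mm by 189 mm) begins 69 mm behind the grasp point.
Start: joints at [1.018, 0.158, 1.597, -0, 1.386, -0.21], TCP at [0.193, 0.542, 0.215] pointing down, gripper open.
Joint ranges: [-2.91, 2.91], [-0.94, 2.29], [0.18, 2.7], [-1.29, 4.43], [0.17, 2.64], [-3, 3]. Speed limits (rad/s): [2.57, 2.57, 3.14, 3.14, 3.14, 3.14].

## Interface

Orientations are given as a rotation vector (axis times angle).
In Python, from workcell import bot, read_camera gives the robot as it stands (bot), with the cameras as plain functions. Calls block until the motion is done:
- bot.goto(position, orientation): joint-space move of the TCP to a pose.
- bot.line_to(position, rot=None, max_speed=0.15): straight line of the TCP; rot=None keeps the orientation; max_speed is the mean speed in m/s.
- bot.set_joints(angles): joint-space move.
- bot.set_gripper(opening, newtons=None): opening from 0.0 (shut) to 1.0 (fully open); newtons is the grip in N (None keeps the last); returns when the fingers have stopped.
- bot.hold(seconds).
- bot.inverse_kinematics(position, orientation): joint angles nearest the present ones, or None.
- read_camera(name): name is "scene" or "top" or "wrist"; returns a dict with "pixels" (480x640x3 uint8, blue, green, red), "fx", "fy", "cx", "cy" (pixels), "R" (3x3) and "t" (3): a world point X has camera coordinates R X + t. Camera axes: x right, y down, z forward; pixel columns grow to the right and rows downward; lengths in m; the calibration is good to about 2 mm. A picture is of the moment at which its call begins. There is no depth.
A pose or a line that the arm cannot do raises bot.MotionError and nothing moves.
- bot.job_done(): hands the job in; it is judged then, once.
Readings, each from a call of its own:
- bot.current_clock(): time.
- bot.current_joints(): joint angles.
- bot.current_joint_vel(): joint speeds.
- bot.current_effort(): joint torques, N m.
- bot.current_ee_pos(): TCP position.
- bot.current_tool_rot(): TCP orientation.
- bot.current_contact_force(): force on the tool from outside, world axes, zero at the start.
- bot.current_ft_torque(): the same for the moment, N m.
- bot.current_opening(): opening from 0.0 (shut) to 1.0 (fully open).
- bot.current_grip_force(): force on a finger pad.
Only numpy, scipy, OpenCV 4.12 (cv2) and the standard library are available. Lean on these libraries where they do the work, as an engineer would, in place of code of your own. Each camera call takes 0.05 s, during which the arm holds its last target. There are 200 camera calls.

## Working session

There is one attempt and no reset: what is moved stays moved. The work goes in short steps, each a Python script; the robot and the scene stay as the last script left them, time stands still between calls to the robot, and variables do not carry over. Pictures are saved under pics/ and viewed, at most 10 in all, crops included, and the job is handed in when it is done.

```bash
ls; mkdir -p pics
python3 - <<'E'
from workcell import bot, read_camera
import cv2,numpy as np
for n in ("scene","top"):
    c=read_camera(n); cv2.imwrite(f"pics/{n}0.png",c["pixels"]); print(n,c["fx"],c["cx"],c["cy"],np.round(c["R"],3).tolist(),np.round(c["t"],3), np.round(-c["R"].T@c["t"],3))
print(bot.current_clock())
E
```

```text
pics
workcell.py
scene 571.4883690269825 319.77775056894757 232.81833279124865 [[0.401, 0.916, -0.001], [0.743, -0.325, -0.585], [-0.536, 0.234, -0.811]] [-0.282 -0.372  1.44 ] [ 1.162 -0.2    0.95 ]
top 434.7022394364712 309.16778926991043 241.26404142405514 [[0.007, -1.0, 0.008], [-0.982, -0.008, -0.19], [0.19, -0.006, -0.982]] [0.03  0.604 0.855] [0.431 0.04  0.954]
0.1
```

View pics/scene0.png

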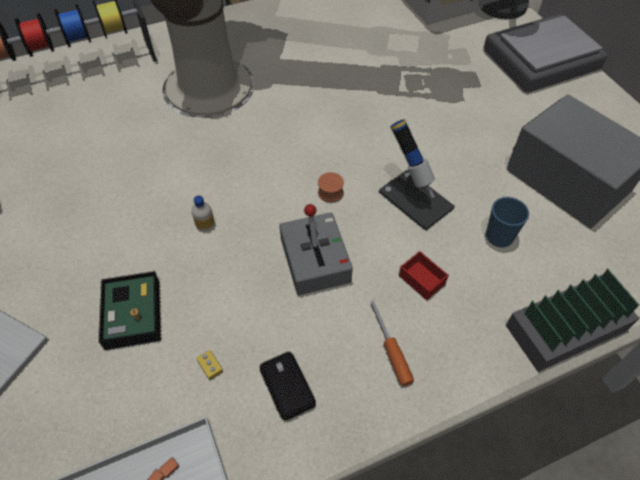

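View pics/top0.png

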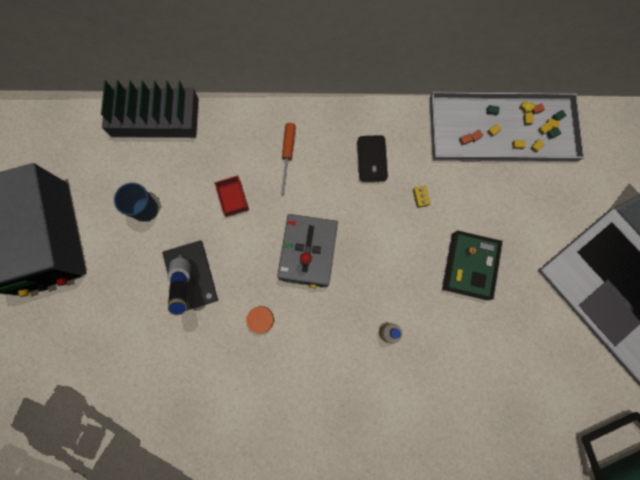

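The scene view shows the knob at about (310,210), the driver from its end at (401,123) to the tube at (422,175), and the screw at (135,314). In the top view the knob is at (306,259), the driver end at (177,308), the tube at (180,268) and the screw at (473,251). I'll enlarge these for accuracy.

Run:
```python
import cv2,numpy as np
s=cv2.imread("pics/scene0.png");t=cv2.imread("pics/top0.png")
# crops 66x75 -> x4 ; 3 per row
C=[(s,277,200),(s,380,112),(s,95,265),(t,272,208),(t,150,238),(t,438,222)]
def cr(im,x,y):
    c=cv2.resize(im[y:y+80,x:x+80] if 1 else 0,None,fx=3.3,fy=3.7,interpolation=cv2.INTER_CUBIC)
    for k in range(0,80,20):
        cv2.putText(c,str(x+k),(int(k*3.3),8),0,.3,(255,0,255));cv2.putText(c,str(y+k),(0,int(k*3.7)+4),0,.3,(255,0,255))
        cv2.line(c,(int(k*3.3),10),(int(k*3.3),14),(255,0,255));
    return c
r=[np.hstack([cr(*c) for c in C[i:i+3]]) for i in (0,3)]
cv2.imwrite("pics/crops.png",np.vstack(r))
```

```text
(no output)
```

View pics/crops.png

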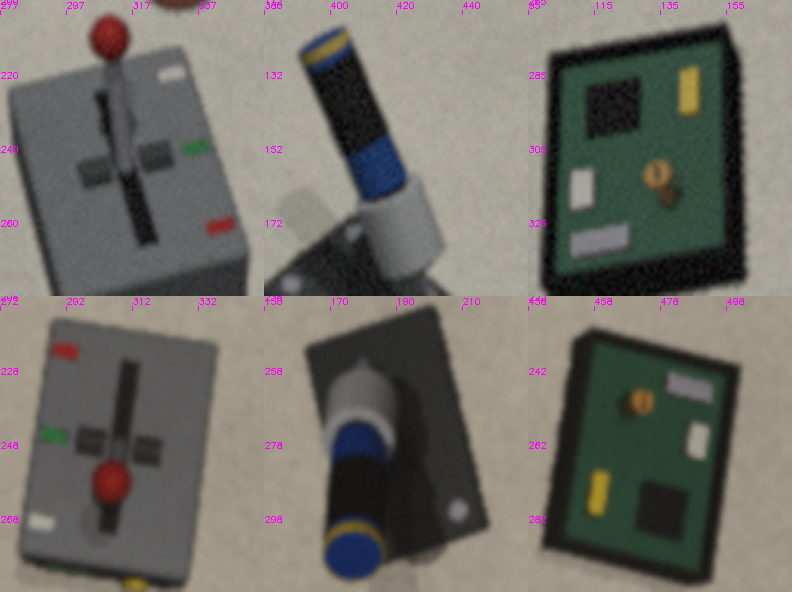

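Enlarged: knob at scene (310.3,210.3) and top (305.6,258.3). Screw at scene (134.1,312.0) and top (472.5,250.6). The driver's midline runs from about (398.8,123.4) to (417,163) in scene and from (178.8,274) to (177.4,305) in top.

```bash
cat > h.py <<'E'
import numpy as np,cv2
from workcell import bot, read_camera
from scipy.spatial.transform import Rotation as Ro
def ray(c,p):
    d=np.linalg.inv(np.array([[c["fx"],0,c["cx"]],[0,c["fy"],c["cy"]],[0,0,1]]))@[p[0],p[1],1]
    d=c["R"].T@d; return -c["R"].T@c["t"],d/np.linalg.norm(d)
def tri(obs):
    A=np.zeros((3,3));b=np.zeros(3)
    for c,p in obs:
        o,d=ray(c,p);M=np.eye(3)-np.outer(d,d);A+=M;b+=M@o
    x=np.linalg.solve(A,b)
    return x,[round(1e3*np.linalg.norm((np.eye(3)-np.outer(d,d))@(x-o)),1) for o,d in (ray(*q) for q in obs)]
def onplane(c,p,z):
    o,d=ray(c,p); return o+d*(z-o[2])/d[2]
def axisline(obs): # obs: (cam,p1,p2): intersection line of planes
    N=[];k=[]
    for c,p,q in obs:
        o,d=ray(c,p);_,e=ray(c,q);n=np.cross(d,e);n/=np.linalg.norm(n);N.append(n);k.append(n@o)
    a=np.linalg.svd(np.array(N))[2][-1]; a*=np.sign(a[2])
    x0=np.linalg.lstsq(np.array(N),np.array(k),rcond=None)[0]
    return x0,a
def proj(c,X):
    v=c["R"]@X+c["t"]; return np.round([c["fx"]*v[0]/v[2]+c["cx"],c["fy"]*v[1]/v[2]+c["cy"]],1)
E
python3 - <<'E'
from h import *
np.set_printoptions(precision=4,suppress=True)
s=read_camera("scene");t=read_camera("top")
print("knob",tri([(s,(310.3,210.3)),(t,(305.6,258.3))]))
print("screw",tri([(s,(134.1,312.0)),(t,(472.5,250.6))]))
P=lambda i,x0,y0,p:(x0+p[0]/3.3,y0+p[1]/3.7)
sc=lambda x,y:(380+(x-264)/3.3,112+y/3.7); tc=lambda x,y:(150+(x-264)/3.3,238+(y-296)/3.7)
x0,a=axisline([(s,sc(326,42),sc(386,189)),(t,tc(359,430),tc(354.5,545))])
print("axis",a,"tilt",np.degrees(np.arccos(a[2])))
for z in (.095,.105,.115,.15,.1695,.175): 
    X=x0+a*(z-x0[2])/a[2];print(z,X,proj(s,X),proj(t,X))
q=[onplane(t,(272+x/3.3,208+(y-296)/3.7),.055) for x,y in((52,318),(217,345),(187,585),(20,553))]
print("box c",np.mean(q,0)); 
f=(q[0]+q[1]-q[2]-q[3])[:2]; l=(q[0]+q[3]-q[1]-q[2])[:2]
print("yaw",np.arctan2(f[1],f[0]),np.arctan2(-l[0],l[1]),np.linalg.norm(f)/2,np.linalg.norm(l)/2)
print("endcap ray at z.175",onplane(t,tc(353,552),.175))
E
```

```text
knob (array([0.5587, 0.0429, 0.1195]), [np.float64(1.5), np.float64(1.5)])
screw (array([ 0.5893, -0.3117,  0.0448]), [np.float64(1.6), np.float64(1.6)])
axis [-0.5927 -0.236   0.7701] tilt 39.63694288527961
0.095 [0.5402 0.2924 0.095 ] [421.  171.8] [179.1 268.2]
0.105 [0.5325 0.2894 0.105 ] [418.4 166.2] [178.9 271.4]
0.115 [0.5248 0.2863 0.115 ] [415.8 160.6] [178.8 274.8]
0.15 [0.4978 0.2756 0.15  ] [406.7 140.6] [178.2 287.2]
0.1695 [0.4828 0.2696 0.1695] [401.5 129.2] [177.9 294.7]
0.175 [0.4786 0.2679 0.175 ] [400. 126.] [177.8 296.9]
box c [0.5873 0.0365 0.055 ]
yaw -0.13621318657767512 -0.15120713403220226 0.13814111295181375 0.10691867992742449
endcap ray at z.175 [0.4605 0.2682 0.175 ]
```

The two views' baseline is nearly in the driver's plane, so its tilt is ill-conditioned and I'll measure it with the wrist camera. The knob and the box geometry agree, with the lever starting about 0.4 rad off vertical. Next I'll check how the wrist camera is mounted.

Run:
```python
from h import *
np.set_printoptions(precision=3,suppress=True)
w=read_camera("wrist");p=bot.current_ee_pos();R=Ro.from_rotvec(bot.current_tool_rot()).as_matrix()
C=-w["R"].T@w["t"]
print("tool R",R,"cam in tool",R.T@(C-p),"cam axes in tool (rows)",w["R"]@R,w["fx"],w["fy"],w["cx"],w["cy"])
def look(x,y,z,yaw,tilt=0):
    pass
for n,X in dict(end=(.47,.26,.172),sh=(.532,.288,.105)).items(): print(n,proj(w,np.array(X)))
def down(yaw): # tool y along yaw, z down
    y=np.array([np.cos(yaw),np.sin(yaw),0]);z=np.array([0,0,-1.]);return np.column_stack([np.cross(y,z),y,z])
for yaw in (-.144,-.144+np.pi):
    print(yaw,bot.inverse_kinematics([.573,.038,.106],Ro.from_matrix(down(yaw)).as_rotvec()))
```

```text
tool R [[-0.942  0.336 -0.   ]
 [ 0.336  0.942 -0.001]
 [ 0.    -0.001 -1.   ]] cam in tool [ 0.067  0.001 -0.169] cam axes in tool (rows) [[ 0.     1.    -0.001]
 [-0.971  0.    -0.241]
 [-0.241  0.001  0.971]] 335.8320620679267 335.8320620679267 326.4401387939505 240.77655607630032
end [137.6 633.7]
sh [216.7 582.5]
-0.144 [-0.144  0.263  1.7   -0.     1.179 -0.   ]
2.997592653589793 None
```

```bash
cat >> h.py <<'E'
def down(yaw): # tool y along yaw, z down
    y=np.array([np.cos(yaw),np.sin(yaw),0]);z=np.array([0,0,-1.]);return Ro.from_matrix(np.column_stack([np.cross(y,z),y,z])).as_rotvec()
def save(n,w): cv2.imwrite(f"pics/{n}.png",w["pixels"]);np.savez(f"pics/{n}.npz",**{k:w[k] for k in("fx","fy","cx","cy","R","t")})
def load(n): return dict(np.load(f"pics/{n}.npz"))
E
python3 - <<'E'
from h import *
bot.goto([.5,.38,.33],down(0)); bot.hold(.3); w1=read_camera("wrist"); save("w1",w1); print(bot.current_clock())
bot.goto([.5,.16,.33],down(0)); bot.hold(.3); w2=read_camera("wrist"); save("w2",w2); print(bot.current_clock())
c=np.array([.5,.277,.135])
T=[]
for w in(w1,w2):
    u,v=proj(w,c).astype(int); print(u,v)
    u=max(0,min(u-65,510));v=max(0,min(v-75,330))
    im=cv2.resize(w["pixels"][v:v+150,u:u+130],None,fx=3,fy=3,interpolation=cv2.INTER_CUBIC)
    for k in range(0,150,25):
        cv2.putText(im,str(u+k),(3*k,8),0,.3,(255,0,255));cv2.putText(im,str(v+k),(0,3*k+4),0,.3,(255,0,255))
    print("crop",u,v);T.append(im)
cv2.imwrite("pics/wc.png",np.hstack(T))
E
```

```text
1.9667
3.2
326 307
crop 261 232
325 108
crop 260 33
```

View pics/wc.png

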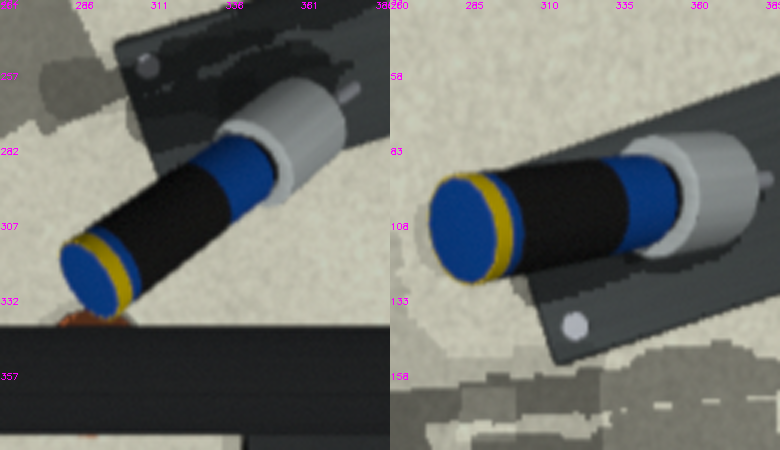

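The wrist views show the driver clearly. The end-face centre is at about w1 (291.3,325.3) and w2 (285,109.3). The tube mouth centre is at about w1 (344.3,287.3) and w2 (349,98.7).

Run:
```python
from h import *
np.set_printoptions(precision=4,suppress=True)
a,b=load("w1"),load("w2")
e,re=tri([(a,(291.3,325.3)),(b,(285,109.3))]);m,rm=tri([(a,(344.3,287.3)),(b,(349,98.7))])
print("end",e,re,"mouth",m,rm);d=e-m;L=np.linalg.norm(d);d/=L;print(L,d,np.degrees(np.arccos(d[2])),np.degrees(np.arctan2(-d[1],-d[0])))
# edge-line axis
ca=lambda x,y:(261+x/3,232+y/3);cb=lambda x,y:(260+(x-390)/3,33+y/3)
x0,ax=axisline([(a,ca((93+136)/2,(230+296)/2),ca((200+250)/2,(157+213)/2)),(b,cb(525,(164+274)/2),cb(620,(157+260)/2))])
print("edge axis",ax,np.degrees(np.arccos(ax[2])));
for z in(e[2],m[2]):print(x0+ax*(z-x0[2])/ax[2])
# overlay predicted for check
dd=d; u=np.cross(d,[0,0,1.]);u/=np.linalg.norm(u);v=np.cross(d,u);T=[]
for n,c,o in(("w1",a,(261,232)),("w2",b,(260,33))):
    im=cv2.imread(f"pics/{n}.png");im=cv2.resize(im[o[1]:o[1]+150,o[0]:o[0]+130],None,fx=3,fy=3,interpolation=cv2.INTER_CUBIC)
    for s,r in((0,.016),(.09,.016),(0,.021)):
        pts=[((proj(c,m+d*s+r*(np.cos(t)*u+np.sin(t)*v))-o)*3).astype(int) for t in np.linspace(0,6.28,40)]
        cv2.polylines(im,[np.array(pts)],True,(0,0,255) if r<.02 else (0,255,0),1)
    T.append(im)
cv2.imwrite("pics/ov.png",np.hstack(T))
```

```text
end [0.4622 0.2721 0.168 ] [np.float64(0.0), np.float64(0.0)] mouth [0.5239 0.2912 0.1061] [np.float64(1.3), np.float64(1.3)]
0.08952130251444218 [-0.6891 -0.214   0.6924] 46.18083403500329 17.2509722396858
edge axis [-0.6587 -0.1766  0.7314] 42.99673214990414
[0.4635 0.2732 0.168 ]
[0.5194 0.2881 0.1061]
```

View pics/ov.png

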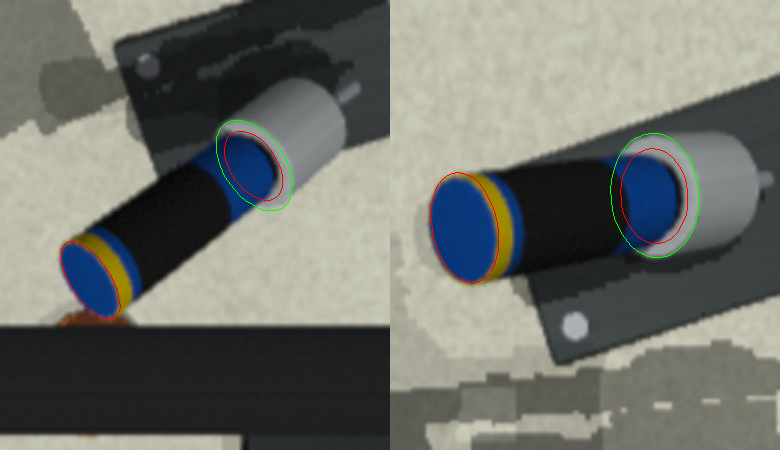

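The end-face fit is tight. The driver tilts about 45° at azimuth 16.5°, with its shoulder near (.523,.290,.104). Now the lever: grip the knob along the box's x axis, carry it over the hinge, release, and view the result.

Run:
```python
from h import *
np.set_printoptions(precision=4,suppress=True)
y=-.144;r=down(y)
bot.goto([.562,.040,.19],r); bot.line_to([.562,.040,.107],max_speed=.08)
bot.set_gripper(0.0,6); print(bot.current_opening(),bot.current_grip_force(),bot.current_contact_force())
bot.line_to([.575,.0382,.110],max_speed=.05); bot.line_to([.587,.0365,.111],max_speed=.05); bot.hold(.3)
print(bot.current_ee_pos(),bot.current_opening(),bot.current_contact_force())
bot.set_gripper(1.0); bot.line_to([.587,.0365,.23]); 
bot.goto([.56,-.12,.33],down(0)); bot.hold(.2)
w=read_camera("wrist");save("w3",w);s=read_camera("scene");save("s3",s);t=read_camera("top");save("t3",t)
print(bot.current_clock())
H=np.array([.587,.0365,.055]);K=H+[0,0,.075];T=[]
for n,c in(("w3",w),("s3",s),("t3",t)):
    k=proj(c,K);h=proj(c,H);print(n,k,h); o=np.clip((k-[40,50]).astype(int),0,[560,380]);im=cv2.resize(c["pixels"][o[1]:o[1]+150 if n=="w3" else o[1]+100,o[0]:o[0]+120 if n=="w3" else o[0]+80],(260,325),interpolation=cv2.INTER_CUBIC);print(o)
    T.append(im)
cv2.imwrite("pics/lev.png",np.hstack(T))
```

```text
0.2587090214380882 5.687510557472706 [-3.6857 -0.5594  4.998 ]
[0.5872 0.0365 0.111 ] 0.2481857684051677 [ 0.4672 -0.1675  1.617 ]
10.5
w3 [353.5  68.2] [348.7  84.3]
[313  18]
s3 [312.3 219.3] [312.7 243.1]
[272 169]
t3 [308.3 242.7] [308.1 249.4]
[268 192]
```

View pics/lev.png

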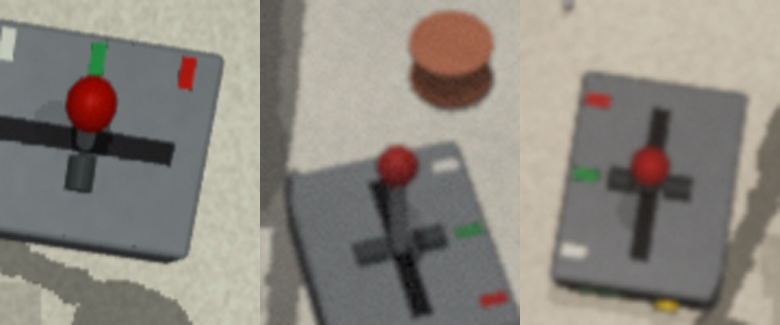

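The lever looks nearly upright, about 0.03 rad towards the front by the hinge marks. I'll measure the box and screw more precisely in w3, where both are in view.

Run:
```python
from h import *
c=load("w3");im=cv2.imread("pics/w3.png")
k=proj(c,np.array([.587,.0365,.055]));s=proj(c,np.array([.589,-.312,.05]));print(k,s)
def crop(cen,w,h,f):
    o=np.clip((cen-[w/2,h/2]).astype(int),0,[640-w,480-h]);x=cv2.resize(im[o[1]:o[1]+h,o[0]:o[0]+w],None,fx=f,fy=f,interpolation=cv2.INTER_CUBIC)
    print(o);return x
cv2.imwrite("pics/w3c.png",np.hstack([crop(k,150,130,3.5),crop(s,65,130,3.5)]))
```

```text
[348.7  84.3] [345.7 339.8]
[273  19]
[313 274]
```

View pics/w3c.png

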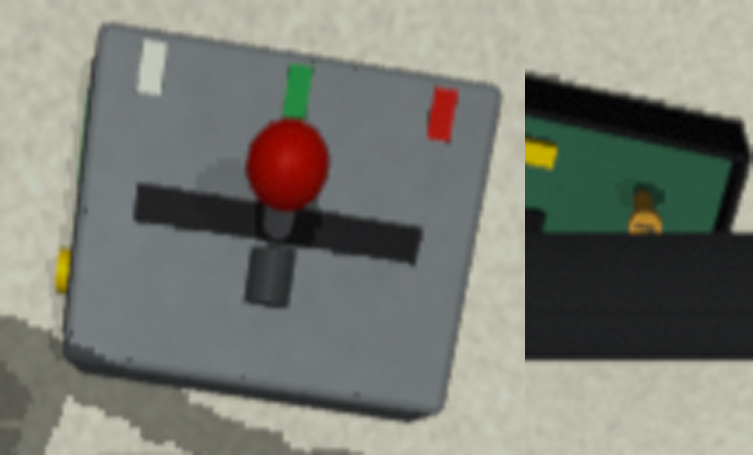

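The slot centre is at w3 (352.2,83.1), the knob at (355.3,65.9) and the screw at about (347.3,338.9), partly behind the finger bar.

Run:
```python
from h import *
np.set_printoptions(precision=4,suppress=True)
w,s,t=load("w3"),load("s3"),load("t3")
H=onplane(w,(352.2,83.1),.055);print("hinge w3",H,"knob w3",onplane(w,(355.3,65.9),.13))
q=[onplane(w,(273+x/3.5,19+y/3.5),.055) for x,y in((100,23),(501,87),(441,413),(67,353))];print("box",np.mean(q,0))
print("hinge top",onplane(t,(308.2,248.6),.055),"knob top",onplane(t,(308,243.4),.13),"hinge sc",onplane(s,(315,244),.055),"knob sc",onplane(s,(314.2,219.8),.13))
print("screw w3,top,scene @.05",onplane(w,(347.3,338.9),.05),onplane(t,(472.5,250.6),.05),onplane(s,(134.1,312.),.05))
print("screw tri",tri([(w,(347.3,338.9)),(t,(472.5,250.6)),(s,(134.1,312.))]))
# grasp plan
from scipy.spatial.transform import Rotation as Ro
d=np.array([-.678,-.2,.707]);d/=np.linalg.norm(d);E=np.array([.4622,.2721,.168]);S=E-.09*d
yv=np.cross([0,0,1.],d);yv/=np.linalg.norm(yv)
for sg in(1,-1):
    R=np.column_stack([np.cross(sg*yv,-d),sg*yv,-d]);rv=Ro.from_matrix(R).as_rotvec()
    for off in(.026,.16): print(sg,off,S+d*off,bot.inverse_kinematics(S+d*off,rv))
for yaw in(-2,-1.57,-.9,-.5,0,.5,1.57):print(yaw,bot.inverse_kinematics([.59,-.312,.19],down(yaw)))
```

```text
hinge w3 [0.5912 0.0378 0.055 ] knob w3 [0.5888 0.0386 0.13  ]
box [0.5913 0.0379 0.055 ]
hinge top [0.5887 0.0362 0.055 ] knob top [0.5857 0.037  0.13  ] hinge sc [0.5907 0.0396 0.055 ] knob sc [0.5894 0.0392 0.13  ]
screw w3,top,scene @.05 [ 0.5914 -0.3106  0.05  ] [ 0.588  -0.3114  0.05  ] [ 0.5934 -0.3096  0.05  ]
screw tri (array([ 0.5903, -0.3117,  0.0465]), [np.float64(1.4), np.float64(2.0), np.float64(1.8)])
1 0.026 [0.5056 0.2849 0.1227] [ 0.3172 -0.1655  2.3251 -0.1092  0.1981  1.6994]
1 0.16 [0.4147 0.2581 0.2175] [ 0.3288 -0.7141  2.4735 -0.0527  0.5979  1.6441]
-1 0.026 [0.5056 0.2849 0.1227] [ 0.3172 -0.1655  2.3251 -0.1092  0.1981 -1.4422]
-1 0.16 [0.4147 0.2581 0.2175] [ 0.3288 -0.7141  2.4735 -0.0527  0.5979 -1.4975]
-2 [-0.6671  0.4115  1.3384 -0.      1.3917  1.3329]
-1.57 [-0.6671  0.4115  1.3384 -0.      1.3917  0.9029]
-0.9 [-0.6671  0.4115  1.3384  0.      1.3917  0.2329]
-0.5 [-0.6671  0.4115  1.3384  0.      1.3917 -0.1671]
0 [-0.6671  0.4115  1.3384 -0.      1.3917 -0.6671]
0.5 [-0.6671  0.4115  1.3384 -0.      1.3917 -1.1671]
1.57 [-0.6671  0.4115  1.3384  0.      1.3917 -2.2371]
```

The lever leans about 2.5 mm to the front, because the hinge is at x≈.590. I'll nudge it upright with a regrip, then grasp the driver.

```bash
cat >> h.py <<'E'
d=np.array([-.678,-.2,.707]);d/=np.linalg.norm(d);S=np.array([.4622,.2721,.168])-.09*d
az=np.array([-d[0],-d[1],0]);az/=np.linalg.norm(az);yv=np.cross([0,0,1.],d);yv/=np.linalg.norm(yv)
sl=lambda deg:-np.sin(np.radians(deg))*az+np.array([0,0,np.cos(np.radians(deg))])
zt=-sl(36);Rg=Ro.from_matrix(np.column_stack([np.cross(yv,zt),yv,zt]))
G=S+.045*d;TG=G+.019*zt;tube=sl(40)
E
python3 - <<'E'
from h import *
np.set_printoptions(precision=4,suppress=True)
for o in(0,.13):print(bot.inverse_kinematics(TG-o*zt,Rg.as_rotvec()))
print(bot.inverse_kinematics(TG+.1*tube,Rg.as_rotvec()))
r=down(-.144)
bot.goto([.587,.0365,.19],r);bot.line_to([.587,.0365,.111],max_speed=.1);bot.set_gripper(0.,8)
bot.line_to([.5898,.0361,.111],max_speed=.03);bot.hold(.2);print(bot.current_ee_pos(),bot.current_opening())
bot.set_gripper(1.);bot.line_to([.5898,.0361,.25],max_speed=.2)
for n in("top","scene"):save(n+"5",read_camera(n))
bot.goto(TG-.13*zt,Rg.as_rotvec());bot.line_to(TG,max_speed=.1);print("f",bot.current_contact_force())
bot.set_gripper(0.,40);bot.hold(.3)
print(bot.current_opening()*92,bot.current_grip_force(),bot.current_contact_force(),bot.current_ft_torque(),bot.current_clock())
save("scene4",read_camera("scene"))
E
```

```text
[ 0.3143 -0.1286  2.219  -0.0393  0.4234  1.6288]
[ 0.3212 -0.5448  2.2985 -0.0293  0.7601  1.6199]
[ 0.3199 -0.4673  2.308  -0.0312  0.6731  1.6219]
[0.5895 0.0362 0.111 ] 0.25188357553774743
f [-0.2579  0.4924  0.3857]
31.694544158255617 39.814297556877136 [-0.4072  3.4444  0.1456] [0.4561 0.5778 0.5782] 19.95
```

The grip is on a 32 mm width with low forces. Now draw it along the tube axis, raise it and turn it upright.

Run:
```python
from h import *
np.set_printoptions(precision=3,suppress=True)
for o in(.03,.06,.1):
    bot.line_to(TG+o*tube,max_speed=.06);print(o,bot.current_contact_force(),bot.current_ft_torque(),bot.current_opening()*92)
p=TG+.1*tube
bot.line_to(p+[0,0,.1],max_speed=.15)
Q=Ro.align_vectors([[0,0,1.],yv],[d,yv])[0]; R2=Q*Rg
tip2tcp=Q.apply(.125*d+.019*zt); print("tip->tcp",tip2tcp)
goal=np.array([.5905,-.311,.08])+tip2tcp
for q in([.45,.15,.22],[.59,-.31,.2]): print(bot.inverse_kinematics(np.array(q)+tip2tcp,R2.as_rotvec()))
bot.goto(np.array([.45,.15,.22])+tip2tcp,R2.as_rotvec());bot.hold(.3)
print(bot.current_contact_force(),bot.current_opening()*92,bot.current_clock())
T=[]
X=np.array([.45,.15,.22])
for n in("scene","top"):
    c=read_camera(n);save(n+"6",c);k=proj(c,X);e=proj(c,X+[0,0,.17]);print(n,k,e)
    im=c["pixels"].copy();o=np.clip(((k+e)/2-[60,75]).astype(int),0,[520,330]);print(o)
    T.append(cv2.resize(im[o[1]:o[1]+150,o[0]:o[0]+120],(400,500),interpolation=cv2.INTER_CUBIC))
cv2.imwrite("pics/up.png",np.hstack(T))
```

```text
0.03 [ 0.364  0.265 -3.487] [-0.178  0.796  0.01 ] 31.75770009716752
0.06 [ 0.419 -0.061 -4.454] [-0.212  0.757  0.037] 31.69492513005403
0.1 [-0.557 -0.309 -3.35 ] [-0.194  0.714 -0.02 ] 31.772903799238712
tip->tcp [-0.003 -0.001  0.106]
[ 0.087 -0.031  1.586 -0.032  1.741  1.368]
[-0.609  0.457  1.061 -0.124  1.722  0.663]
[ 0.493  0.442 -3.77 ] 31.16163375889214 24.05
scene [339.  116.1] [341.8  36.6]
[280   1]
top [239.8 313. ] [220.1 309.3]
[169 236]
```

View pics/up.png

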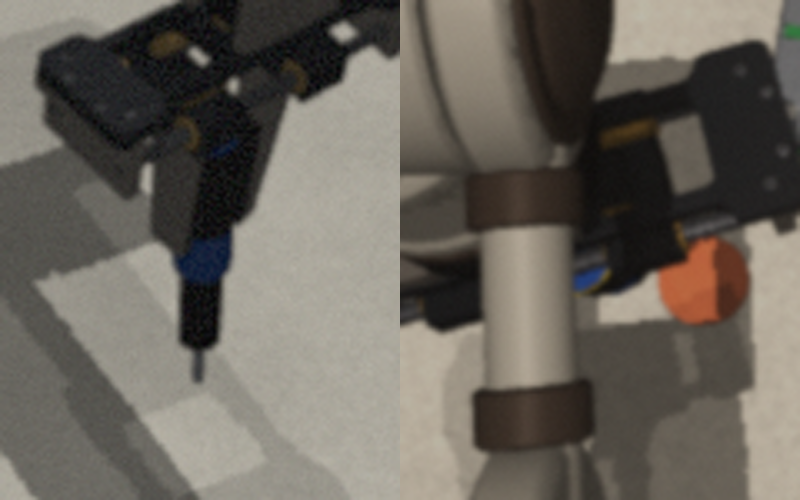

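The bit tip is at scene (339.4,115.3), against a prediction of (339.0,116.1), so the driver is upright where planned. Now over the screw.

Run:
```python
from h import *
np.set_printoptions(precision=4,suppress=True)
Q=Ro.align_vectors([[0,0,1.],yv],[d,yv])[0];R2=(Q*Rg).as_rotvec();off=Q.apply(.125*d+.019*zt)
t=np.array([.5905,-.311,.08])
bot.goto(t+[0,0,.12]+off,R2);bot.line_to(t+off,max_speed=.08);bot.hold(.4)
print(bot.current_ee_pos()-off,bot.current_contact_force(),bot.current_opening()*92,bot.current_clock())
T=[]
for n,sz in(("scene",(100,125)),("top",(70,87)),("wrist",(150,187))):
    c=read_camera(n);save(n+"7",c);k=proj(c,t);e=proj(c,t+[0,0,.08]);s=proj(c,t-[0,0,.03]);print(n,"tip",k,"shoulder",e,"screw",s)
    o=np.clip(((k+e)/2-np.array(sz)/2).astype(int),0,[640-sz[0],480-sz[1]]);print(o,266/sz[0])
    T.append(cv2.resize(c["pixels"][o[1]:o[1]+sz[1],o[0]:o[0]+sz[0]],(266,332),interpolation=cv2.INTER_CUBIC))
cv2.imwrite("pics/fin.png",np.hstack(T))
```

```text
[ 0.5905 -0.311   0.08  ] [-0.2329 -0.8954 -3.3648] 31.848453110462028 27.9583
scene tip [128.3 302.7] shoulder [114.8 278.6] screw [132.9 310.9]
[ 71 228] 2.66
top tip [477.7 246.9] shoulder [494.4 239.4] screw [472.2 249.4]
[451 199] 3.8
wrist tip [326.9 218.2] shoulder [327.  261.2] screw [326.8 207.5]
[251 146] 1.7733333333333334
```

View pics/fin.png

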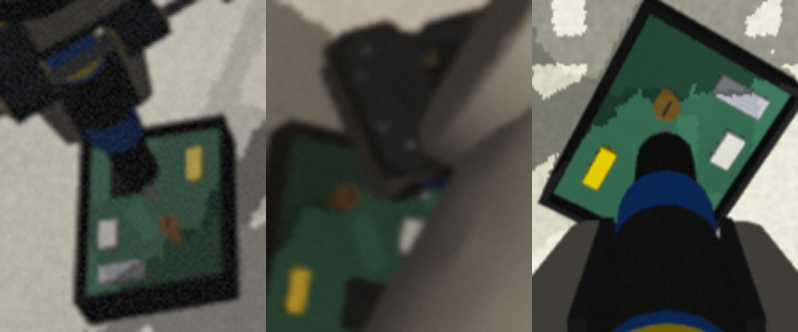

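The bit tip shows at scene (127.8,301.7) and the screw at (134.1,312). The wrist view has the screw at (326.6,205.2). I'll work out the residual offset.

Run:
```python
from h import *
np.set_printoptions(precision=4,suppress=True)
w,s,t=load("wrist7"),load("scene7"),load("top7")
im=cv2.imread("pics/wrist7.png");hsv=cv2.cvtColor(im,cv2.COLOR_BGR2HSV)
def blob(n,lo,hi,c,r):
    h=cv2.cvtColor(cv2.imread(f"pics/{n}.png"),cv2.COLOR_BGR2HSV);m=cv2.inRange(h,lo,hi);k=np.zeros_like(m);cv2.circle(k,c,r,255,-1);y,x=np.nonzero(m&k);return x.mean(),y.mean(),len(x)
b=blob("wrist7",(5,120,60),(20,255,255),(327,205),14);print("screw wrist",b,onplane(w,b[:2],.05))
b=blob("scene0",(5,110,110),(20,255,255),(134,312),8);print("screw scene",b,onplane(s,b[:2],.05), "tip scene @.08",onplane(s,(127.8,301.7),.08))
b=blob("top0",(5,110,110),(20,255,255),(472,250),7);print("screw top",b,onplane(t,b[:2],.05))
for n in("scene5","top5"):
    b=blob(n,(0,150,60),(4,255,255),(313,219) if n[0]=="s" else (308,243),10);c=load(n);print("knob",n,b,onplane(c,b[:2],.13))
s9=read_camera("scene");save("scene9",s9);b=blob("scene9",(0,150,60),(4,255,255),(313,219),10);print(b,onplane(s9,b[:2],.13))
b=blob("scene0",(0,150,60),(4,255,255),(310,210),10);print(b)
```

```text
screw wrist (np.float64(326.28662420382165), np.float64(205.01910828025478), 157) [ 0.5926 -0.3099  0.05  ]
screw scene (np.float64(133.8181818181818), np.float64(311.6666666666667), 33) [ 0.5926 -0.3099  0.05  ] tip scene @.08 [ 0.5882 -0.3114  0.08  ]
screw top (np.float64(472.4074074074074), np.float64(249.92592592592592), 27) [ 0.5895 -0.3113  0.05  ]
knob scene5 (np.float64(314.07246376811594), np.float64(220.40579710144928), 69) [0.5906 0.0384 0.13  ]
knob top5 (np.float64(305.5), np.float64(243.5), 8) [0.5854 0.0418 0.13  ]
(np.float64(314.12048192771084), np.float64(220.6024096385542), 83) [0.5911 0.0383 0.13  ]
(np.float64(309.8181818181818), np.float64(209.5064935064935), 77)
```

Run:
```python
from h import *
bot.line_to(np.array(bot.current_ee_pos())+[.0018,.0009,0],max_speed=.02);bot.hold(.5)
print(bot.current_contact_force(),bot.current_opening()*92,bot.current_clock());print(bot.job_done())
```

```text
[-0.47537819  0.11818677 -3.81874856] 31.48028151611503 28.9083
the job is handed in; nothing more can be done
None
```

I handed the job in at 28.9 s of the 56 s allowed: the lever measures upright to within about 1 mm at the knob, and the upright driver is still gripped, bit down, about 3 cm above the screw; camera estimates of the screw's position differed by about 5 mm in x.

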